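# Follow a turning clay tile with the moisture gauge

## Robot

A 7-joint arm with a two-finger parallel gripper is mounted at the origin on the work surface. World frame = base frame: x ahead of the robot, y to its left, z up, the work surface at z = 0. Lengths are in m, angles in rad, forces in N, time in s.
With the tool pointing down it reaches from about 0.35 to 0.9 m from the base axis. Payload 8.1 kg.
Tool frame: the origin (TCP) lies at the very end of the fingers, on their centre line; the grasp point (between the pads) lies 19 mm behind it; z points along the fingers, y is the line along which they close (so a half turn about z gives the same grasp; the last joint's range is limited). The gripper opens to 92 mm and grips with 3 to 60 N. Pads are 19 mm wide; open, the fingers measure 130 mm over their backs; the gripper's body (75 mm by 190 mm) begins 47 mm behind the grasp point.
Start: joints at [-1.408, 0.434, 0.025, 1.573, -0.012, 1.134, -0.075], TCP at [0.164, 0.603, 0.187] pointing down, gripper open.
Joint ranges: [-2.62, 2.62], [-0.44, 2.09], [-1.27, 1.32], [0.08, 2.57], [-1.32, 4.46], [0.12, 2], [-2.74, 2.74]. Speed limits (rad/s): [2.22, 2.22, 3.01, 3.01, 3.14, 3.14, 3.14].

## Interface

Orientations are given as a rotation vector (axis times angle).
In Python, from cell import observe, get_image, sign_off, find_in, trace, place_of gives the robot as it stands. The module is installed in compiled form; this text tells all that it offers.
- The arm moves only by the shell command python3 -m handwheel 'ROWS' [OPENING] [FORCE]. ROWS is JSON, a list of rows, each a list of 6 numbers: the shift along the tool's x, y, z each as a share of 0.02 m, from -1 to 1, then the turn, a rotation vector about the tool's x, y, z each as a share of 4 degrees, from -1 to 1. A call has 1 to 8 rows; each row shifts and turns the commanded pose from where the row before left it, along the tool's axes as they then stand; what a row does not reach is not made up. A row lasts 1/12 s, in which the tool goes at most 41.7 mm and 7.16 degrees, less where a joint would pass 70% of its speed; a pose out of reach is approached as far as the arm can. A call with a number of a shift or a turn outside -1 to 1 is refused whole. A call with a gripper value outside its range is refused whole. OPENING is the opening, from 0 (shut) to 1 (fully open), set as the call begins (- or left out, the last holds). The fingers move at their own pace and stop on an object; FORCE is the grip in N (left out, the last holds). Time passes only in rows, so rows that do not move let the fingers close. It gives the time, the measured TCP pose, the force, the opening and the grip force at its end, in the units of the state.
- observe(): the state, without advancing time (a new reading comes with each control period).
- get_image(name): name is "side" or "top" or "wrist"; returns a dict with "image" (384x512x3 uint8, red, green, blue), "fx", "fy", "cx", "cy" (pixels), "position" and "orientation" of the camera in the world. Camera axes: x right, y down, z forward; pixel columns grow to the right and rows downward; lengths in m; the calibration is good to about 2 mm. A picture is of the moment at which its call begins. There is no depth.
- sign_off(): hands the job in; it is judged then, once.
Trained networks look in the newest picture that a camera, given by its name, has taken for a name from the list of things; names that differ only in an ending like _2 or _b are one class to them, and where a whole thing is asked for, a point or a joint stands for the part that bears it (a point fixed in the world has none). Each returns a list of dicts, best first, with "score" (0 to 1); they miss things now and then, are a little off and sometimes report something else, mostly with a low value. They report only what shows in the picture. A call takes as long as a camera call. They do not tell look-alikes from the thing itself.
- find_in(label, camera): "rect" ([centre column, centre row, width, height] as shares, 0 to 1, of the picture: columns of its width, rows of its height, round what is visible of it).
- trace(label, camera): "region" (384x512 bool, what is visible of it) and "rect" ([centre column, centre row, width, height] as shares, 0 to 1, of the picture: columns of its width, rows of its height, round what is visible of it).
- place_of(label, camera): "point" ([column, row] as shares, 0 to 1, of the picture: columns of its width, rows of its height: a listed point, or the origin of a listed thing).
The state is a dict: "clock": time; "joints": joint angles; "dq": joint speeds; "joint_efforts": joint torques, N m; "position": TCP position; "ee_rot": TCP orientation; "force": force on the tool from outside, world axes, zero at the start; "ft_torque": the same for the moment, N m; "width": opening from 0.0 (shut) to 1.0 (fully open); "gripper_force": force on a finger pad.
Only numpy, scipy, OpenCV 4.12 (cv2) and the standard library are available. Lean on these libraries where they do the work, as an engineer would, in place of code of your own. Each camera call takes 0.05 s, during which the arm holds its last target. There are 200 camera calls.

## Task

Take the moisture gauge from its rubber pad and give the banding wheel a gentle push by its post, so that it runs on by itself faster than one turn in 15 seconds but never faster than one turn in 2.5 seconds. While it coasts and nothing touches it, keep the upright gauge close above the square tile for 5 seconds without a break, face within 2 cm sideways of the tile's middle and 1 to 6 cm above it, travelling round with it and touching neither tile nor wheel. Then stand the gauge gently back on the middle of its pad and let go, leaving the tile and round disc lying where they are on the wheel and the things on the table alone.

Things in the scene. Friction and masses are not known exactly. Their poses are not given: they have to be found in the camera images.
- wheel_center (a point): centre of the top face of the banding wheel, on its upright axle: a round aluminium plate 280 mm across and 14 mm thick, top face 68 mm above the table, on a fixed dark steel foot
- wheel_post (a point): top centre of the wheel's upright push post, a dark steel pin 16 mm across, 37 mm high (top 105 mm above the table), 160 mm from the axle, turning with the wheel; it stands on an ear 36 mm wide that sticks out 40 mm past the rim, its top level with the plate's. Pushed, it can spring off up to half faster than the pusher moves
- wheel (a joint): angle of the wheel in rad, growing counterclockwise seen from above, no stops; at 0 the post lies in the +x direction from the axle. Wheel 1.6 kg nominal (hidden, 0.75 to 1.35 times that), inertia about the axle about 0.02 kg m2 with its load, bearing drag about 0.0008 N m per rad/s plus 0.0004 N m: once pushed it coasts for many seconds, losing 5 to 10 % of its speed each second
- tile_spot (a point): middle of the top of the loose square grey clay tile, 80 x 80 x 12 mm, 0.13 kg, with a raised border and a round boss, that lies flat on the wheel with its middle 58 to 78 mm from the axle and is carried round by friction; z axis up
- tile: the same tile, origin at the middle of its underside
- disc: a loose round grey clay disc 68 mm across, 10 mm thick, 0.08 kg, lying on the wheel on the other side of the axle from the tile; origin at the middle of its underside
- gauge: the moisture gauge, 0.28 kg: a round white foot 60 mm across and 22 mm high, from which a square grey handle 28 x 28 mm rises to 110 mm above the underside. It stands loose on its pad; origin at the middle of the underside, z up the handle, x and y square to the handle's sides
- gauge_face (a point): the gauge's sensing face: the middle of its flat underside (the body's origin)
- gauge_grip (a point): the place to grip the gauge, on the handle's centre line 85 mm above its underside
- pad: the fixed rubber pad, origin at the middle of its underside
- pad_top (a point): middle of the top of the fixed black rubber pad, 110 x 110 x 8 mm, where the gauge stands
- jar: bystander: jar with steel lid, 64 mm across, 100 mm high, origin at the underside
- stack: bystander: stack of three dry tiles, 90 x 90 x 36 mm, origin at the underside
- mug: bystander: terracotta cup 76 mm across, 85 mm high, origin at the underside
Things that resemble listed ones, but are neither listed nor needed, are in the scene too. What is shaped like the tile but purple is not meant.

How it is judged:
On the way, in this order (a step that is already met when the one before it is completed fails the run):
1. the wheel has been set turning faster than one turn in 15 s ((velocity of joint wheel above 0.41 rad/s or velocity of joint wheel below -0.41 rad/s)), for 0.1 s.
2. for 5 s the upright gauge stays within 20 mm sideways of the tile's middle and 10 to 60 mm above it while the wheel coasts faster than one turn in 15 s, untouched ((velocity of joint wheel above 0.41 rad/s or velocity of joint wheel below -0.41 rad/s) and horizontal distance between gauge_face and tile_spot below 0.02 m and z of gauge_face in the frame of tile_spot between 0.01 and 0.06 m and angle between gauge_face's own z axis and vertical below 0.25 rad and contact force between each of gauge, the arm, the fingers and wheel below 0.2 N and contact force between each of gauge, the fingers and tile below 0.2 N), for 5 s.
At the end, for the whole second after the job is handed in: The gauge stands upright, released and at rest on its pad, its face within 30 mm of the pad's middle; tile and disc lie flat on the wheel, their middles still 45 to 90 mm from the axle (the wheel may still be turning) (horizontal distance between gauge_face and pad_top below 0.03 m and z of gauge_face in the frame of pad_top below 0.005 m and angle between gauge_face's own z axis and vertical below 0.08 rad and linear speed of gauge below 0.02 m/s and horizontal distance between tile and wheel_center between 0.045 and 0.09 m and z of each of tile, disc in the frame of wheel_center below 0.005 m and horizontal distance between disc and wheel_center between 0.045 and 0.09 m); the robot touches nothing.
It fails at once if the wheel spins faster than one turn in 2.5 s (velocity of joint wheel above 2.55 rad/s or velocity of joint wheel below -2.55 rad/s).
It fails at once if gauge or fingers press on the tile or disc (contact force between any of gauge, the fingers and tile above 1 N or contact force between any of gauge, the fingers and disc above 1 N).
It fails at once if the gauge is tipped over (angle between gauge_face's own z axis and vertical above 0.6 rad).
It fails at once if the gauge is slammed down (contact force between gauge and pad above 60 N).
It fails at once if a bystander on the table is disturbed (distance of any of jar, stack, mug from where it was at the start of the episode above 0.03 m).
It also fails if it takes over 58 s, if anything falls off the work surface, if the arm or the gripper's body presses on something with over 40 N, if the wrist force passes 120 N, or if a joint passes its speed limit or range.

## Working session

There is one attempt and no reset: what is moved stays moved. The work goes in short steps, Python scripts to look and compute and a shell command to move; the robot and the scene stay as the last step left them, time stands still between calls to the robot, and variables do not carry over. Pictures are saved under pics/ and viewed, at most 10 in all, crops included, and the job is handed in when it is done.

```bash
mkdir -p pics; cat > h.py <<'E'
import numpy as np, cv2
from scipy.spatial.transform import Rotation as R
from cell import *
def cam(n):
    return get_image(n)
def Rm(o):
    o=np.array(o,float)
    if o.shape==(3,3): return o
    return (R.from_rotvec(o) if o.size==3 else R.from_quat(o)).as_matrix()
def ray(c,uv,z):
    """share uv -> world point at height z"""
    d=Rm(c["orientation"])@np.array([(uv[0]*512-c["cx"])/c["fx"],(uv[1]*384-c["cy"])/c["fy"],1])
    p=np.array(c["position"],float); return p+d*(z-p[2])/d[2]
def save(c,f): cv2.imwrite("pics/"+f,c["image"][:,:,::-1])
E
python3 - <<'E'
from h import *
s=observe(); print({k:np.round(v,3) for k,v in s.items()})
hs=dict(wheel_center=.068,wheel_post=.105,tile_spot=.08,disc=.068,gauge_grip=.093,gauge_face=.008,pad_top=.008,jar=0,stack=0,mug=0)
ims=[]
for n in("top","side"):
    c=cam(n); ims.append(c["image"]); print(n,np.round(c["position"],3),np.round(c["orientation"],3),c["fx"])
    for l,z in hs.items():
        for r in place_of(l,n)[:3]:
            p=r["point"]; print(l,round(r["score"],2),np.round([p[0]*512,p[1]*384]),np.round(ray(c,p,z),3))
cv2.imwrite("pics/a.png",ims[0][:,:,::-1]);cv2.imwrite("pics/b.png",ims[1][:,:,::-1])
E
```

```text
{'clock': np.float64(0.0), 'joints': array([-1.408,  0.435,  0.025,  1.574, -0.012,  1.134, -0.075]), 'dq': array([-0.   ,  0.001, -0.001, -0.   , -0.002,  0.001, -0.001]), 'joint_efforts': array([-1.0000e-03, -6.6786e+01,  9.8500e-01, -3.1445e+01, -6.1000e-02,
        4.3000e-02,  0.0000e+00]), 'position': array([0.164, 0.602, 0.186]), 'ee_rot': array([-4.160e-01, -3.114e+00,  2.000e-03]), 'force': array([0.383, 0.702, 0.078]), 'ft_torque': array([-0.025,  0.011,  0.032]), 'gripper_force': np.float64(0.0), 'width': np.float64(1.0)}
top [ 0.265 -0.033  1.545] [-2.125  2.133 -0.174] 420.61619926499117
wheel_center 0.76 [229. 174.] [0.601 0.066 0.068]
wheel_center 0.68 [328. 193.] [ 0.532 -0.287  0.068]
wheel_post 0.86 [192. 155.] [0.664 0.195 0.105]
wheel_post 0.17 [251. 181.] [ 0.571 -0.012  0.105]
tile_spot 0.96 [242. 243.] [0.356 0.021 0.08 ]
tile_spot 0.79 [287. 224.] [ 0.42  -0.137  0.08 ]
tile_spot 0.77 [250. 184.] [ 0.563 -0.009  0.08 ]
disc 0.5 [215. 185.] [0.563 0.116 0.068]
gauge_grip 0.48 [330. 193.] [ 0.529 -0.29   0.093]
gauge_face 0.73 [331. 193.] [ 0.541 -0.307  0.008]

[... 352 characters left out ...]
0.45 [266. 252.] [ 0.539 -0.287  0.068]
wheel_center 0.32 [212. 167.] [0.382 0.243 0.068]
wheel_post 0.88 [287. 160.] [0.653 0.214 0.105]
tile_spot 0.72 [271. 197.] [ 0.578 -0.013  0.08 ]
tile_spot 0.64 [224. 243.] [ 0.428 -0.257  0.08 ]
tile_spot 0.59 [200. 213.] [ 0.355 -0.099  0.08 ]
disc 0.59 [267. 182.] [0.574 0.118 0.068]
gauge_grip 0.58 [268. 250.] [ 0.544 -0.312  0.093]
gauge_face 0.57 [270. 270.] [ 0.553 -0.292  0.008]
pad_top 0.55 [264. 276.] [ 0.535 -0.317  0.008]
jar 0.61 [215. 166.] [0.388 0.388 0.   ]
jar 0.57 [264. 272.] [ 0.537 -0.288  0.   ]
stack 0.91 [325. 272.] [ 0.707 -0.295  0.   ]
stack 0.21 [265. 278.] [ 0.537 -0.314  0.   ]
mug 0.67 [193. 317.] [ 0.35  -0.455  0.   ]
```

View pics/a.png

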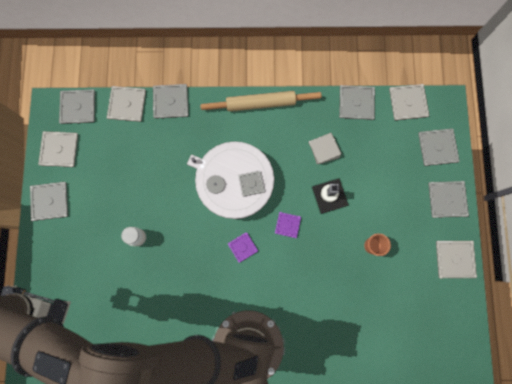

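View pics/b.png

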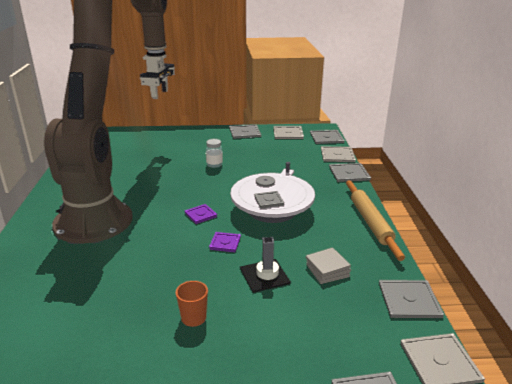

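```bash
python3 - <<'E'
import cv2
a=cv2.imread("pics/a.png")[120:270,160:360]
cv2.imwrite("pics/c.png",cv2.resize(a,(800,600),interpolation=cv2.INTER_CUBIC))
E
```

```text
(no output)
```

View pics/c.png

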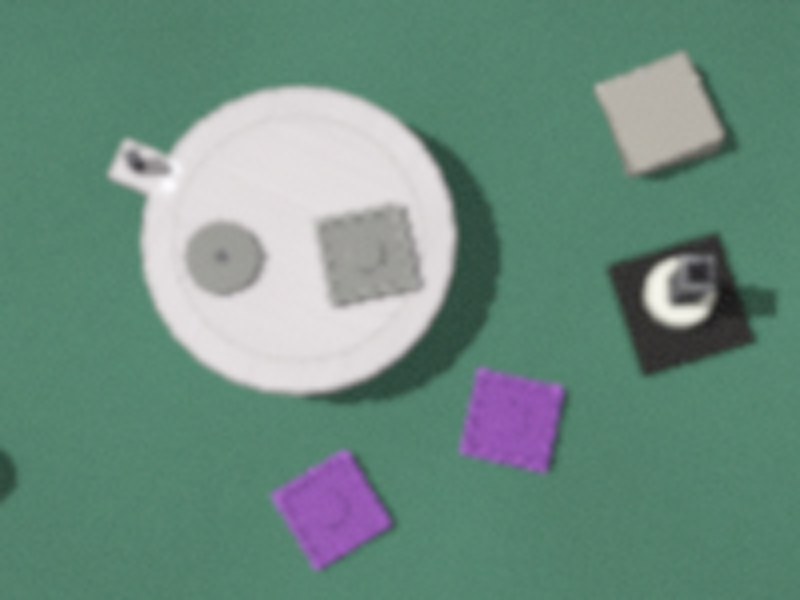

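The top view shows the wheel at about (235,180), with the post at (196,160) and the disc at (216,185). The black pad with the gauge is at (330,194).

Tile candidates in the top view:
- Grey square on the wheel at (252,184).
- Two purple squares at (242,246) and (288,225).
- Loose grey squares lying along the table edge.

Only the grey one on the wheel fits the description, and the enlarged crop confirms it. I'll move towards the gauge now.

```bash
python3 -m handwheel '[[-0.3,-0.4,-0.8,0,0,0],[-0.69,-0.94,-0.8,0,0,0],[-0.69,-0.94,-0.8,0,0,0],[-0.69,-0.94,-0.8,0,0,0],[-0.69,-0.94,-0.8,0,0,0],[-0.69,-0.94,0,0,0,0],[-0.69,-0.94,0,0,0,0],[-0.69,-0.94,0,0,0,0]]' 1 30
python3 -c "
from h import *
print(observe()['joints'])"
python3 - <<'E'
from h import *
from itertools import chain
c=cam("top")
def pts(region): 
    k=max(cv2.findContours(region.astype(np.uint8),cv2.RETR_EXTERNAL,cv2.CHAIN_APPROX_NONE)[0],key=cv2.contourArea)
    return k
def W(uv,z): return ray(c,(uv[0]/512,uv[1]/384),z)
for l,z in(("tile_spot",.08),("disc",.078),("wheel_center",.068),("gauge",.11),("pad",.008)):
    for r in trace(l,"top")[:3]:
        k=pts(r["region"]); m=cv2.minAreaRect(k); M=cv2.moments(r["region"].astype(np.uint8),True)
        h=cv2.convexHull(k)
        e=cv2.fitEllipse(h)
        bp=np.array([W(x+.5,z)[:2] for x in cv2.boxPoints(m)])
        print(l,round(r["score"],2),"cent",np.round(W((M['m10']/M['m00']+.5,M['m01']/M['m00']+.5),z),3),"rect",W((m[0][0]+.5,m[0][1]+.5),z).round(3),np.linalg.norm(bp[1]-bp[0]).round(3),np.linalg.norm(bp[2]-bp[1]).round(3),np.degrees(np.arctan2(*(bp[1]-bp[0])[::-1])).round(1),"ell",W((e[0][0]+.5,e[0][1]+.5),z).round(3))
E
```

```text
clock: 1.77
position: [0.2269, 0.4405, 0.2676]
ee_rot: [0.416, 3.114, 0.002]
force: [-0.2, -0.8, 0.0]
width: 0.995
gripper_force: 0.0
[-1.25861829  0.15884974  0.06508513  1.75885727 -0.01102579  1.22316103
  0.11430322]
tile_spot 0.96 cent [ 0.565 -0.014  0.08 ] rect [ 0.566 -0.013  0.08 ] 0.083 0.085 -78.7 ell [ 0.568 -0.013  0.08 ]
tile_spot 0.73 cent [0.341 0.019 0.08 ] rect [0.341 0.019 0.08 ] 0.076 0.077 -59.2 ell [0.34  0.019 0.08 ]
tile_spot 0.57 cent [ 0.418 -0.14   0.08 ] rect [ 0.418 -0.14   0.08 ] 0.081 0.079 -12.0 ell [ 0.419 -0.138  0.08 ]
disc 0.58 cent [0.564 0.115 0.078] rect [0.563 0.114 0.078] 0.064 0.065 -90.3 ell [0.563 0.115 0.078]
wheel_center 0.86 cent [0.586 0.055 0.068] rect [0.582 0.048 0.068] 0.278 0.277 -69.0 ell [0.587 0.063 0.068]
wheel_center 0.64 cent [ 0.534 -0.293  0.068] rect [ 0.534 -0.292  0.068] 0.057 0.058 -90.3 ell [ 0.534 -0.293  0.068]
wheel_center 0.46 cent [ 0.517 -0.292  0.068] rect [ 0.522 -0.292  0.068] 0.104 0.105 -71.6 ell [ 0.523 -0.295  0.068]
gauge 0.54 cent [ 0.525 -0.286  0.11 ] rect [ 0.526 -0.284  0.11 ] 0.056 0.056 -90.3 ell [ 0.526 -0.286  0.11 ]
pad 0.73 cent [ 0.53  -0.301  0.008] rect [ 0.533 -0.302  0.008] 0.118 0.118 -71.6 ell [ 0.535 -0.303  0.008]
pad 0.38 cent [ 0.581 -0.01   0.008] rect [ 0.581 -0.01   0.008] 0.085 0.087 -75.9 ell [ 0.578 -0.01   0.008]
```

```bash
python3 -m handwheel '[[-0.72,-0.97,0,0,0,0],[-0.72,-0.97,0,0,0,0],[-0.72,-0.97,0,0,0,0],[-0.72,-0.97,0,0,0,0],[-0.72,-0.97,0,0,0,0],[-0.72,-0.97,0,0,0,0],[-0.72,-0.97,0,0,0,0],[-0.72,-0.97,0,0,0,0]]'
python3 -m handwheel '[[-0.72,-0.97,0,0,0,0],[-0.72,-0.97,0,0,0,0],[-0.72,-0.97,0,0,0,0],[-0.72,-0.97,0,0,0,0],[-0.72,-0.97,0,0,0,0],[-0.72,-0.97,0,0,0,0],[-0.72,-0.97,0,0,0,0],[-0.72,-0.97,0,0,0,0]]'
python3 -m handwheel '[[-0.72,-0.97,0,0,0,0],[-0.72,-0.97,0,0,0,0],[-0.72,-0.97,0,0,0,0],[-0.72,-0.97,0,0,0,0],[-0.72,-0.97,0,0,0,0],[-0.72,-0.97,0,0,0,0],[-0.5,-0.7,0,0,0,0],[-0.3,-0.4,0,0,0,0]]'
python3 -c "
from h import *
print(observe()['joints'])"
```

```text
clock: 2.73
position: [0.297, 0.2614, 0.2671]
ee_rot: [0.414, 3.114, 0.0]
force: [0.0, 0.5, 0.2]
width: 1.001
gripper_force: 0.0
clock: 3.4
position: [0.368, 0.0812, 0.2673]
ee_rot: [0.414, 3.114, -0.0]
force: [1.3, -0.0, -1.0]
width: 1.0
gripper_force: 0.0
clock: 4.07
position: [0.4309, -0.0805, 0.2674]
ee_rot: [0.417, 3.113, -0.002]
force: [-0.7, 0.9, -0.6]
width: 1.002
gripper_force: 0.0
[-0.65082348  0.02968465  0.75393827  1.91365222 -0.02041075  1.20546853
  1.41442391]
```

```bash
python3 -m handwheel '[[-0.5,-0.9,0,0,0,-1],[-0.5,-1,0,0,0,-1],[-0.5,-1,0,0,0,-1],[-0.5,-1,0,0,0,-1],[-0.5,-1,0,0,0,-1],[-0.5,-1,0,0,0,-1],[-0.5,-1,0,0,0,-1],[-0.5,-0.7,0,0,0,-1]]'
python3 - <<'E'
from h import *
print(observe()['joints'],Rm(observe()['ee_rot']).round(3))
c=cam("wrist"); save(c,"d.png"); print(np.round(c["position"],3))
for l,z in dict(gauge_grip=.093,gauge_face=.008,pad_top=.008).items():
    for r in place_of(l,"wrist")[:3]:
        p=r["point"]; print(l,round(r["score"],2),np.round([p[0]*512,p[1]*384]),np.round(ray(c,p,z),3))
E
```

```text
clock: 4.73
position: [0.5058, -0.2322, 0.2668]
ee_rot: [0.464, -3.106, 0.002]
force: [1.0, 0.1, -0.1]
width: 0.996
gripper_force: 0.0
[-0.25653607  0.31173519  0.79594999  1.66511583 -0.23072751  1.26244754
  2.4532259 ] [[-0.956 -0.292 -0.001]
 [-0.292  0.956 -0.001]
 [ 0.001 -0.001 -1.   ]]
[ 0.439 -0.252  0.465]
gauge_grip 0.63 [202. 180.] [ 0.54  -0.302  0.093]
gauge_face 0.67 [211. 172.] [ 0.545 -0.302  0.008]
pad_top 0.57 [211. 166.] [ 0.534 -0.304  0.008]
pad_top 0.5 [213. 164.] [ 0.53  -0.301  0.008]
```

View pics/d.png

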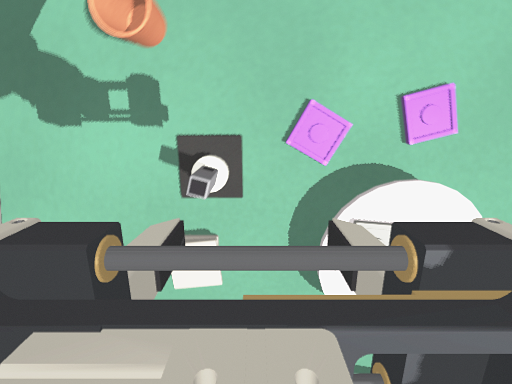

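```bash
python3 - <<'E'
import cv2
a=cv2.imread("pics/d.png")[125:205,165:255]
cv2.imwrite("pics/e.png",cv2.resize(a,(675,600),interpolation=cv2.INTER_CUBIC))
E
```

```text
(no output)
```

View pics/e.png

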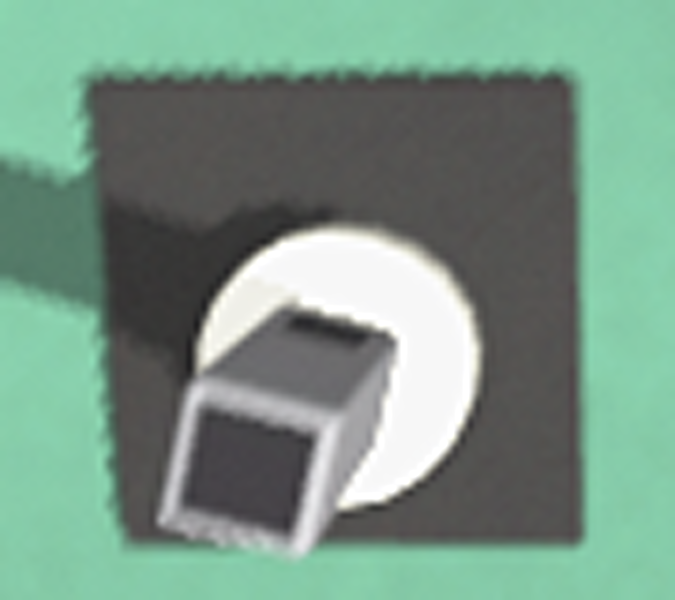

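```bash
python3 - <<'E'
from h import *
c=cam("wrist")
f=lambda u,v,z: ray(c,((165+u/7.5)/512,(125+v/7.5)/384),z)
print("foot",f(340,367,.03).round(4))
q=np.array([f(u,v,.118)[:2] for u,v in((200,380),(338,412),(297,552),(162,522))]); print("top",q.mean(0).round(4))
for i in range(4):
    d=q[(i+1)%4]-q[i]; print(np.hypot(*d).round(4),np.degrees(np.arctan2(d[1],d[0])).round(1))
print("pad",np.mean([f(u,v,.008) for u,v in((90,80),(575,78),(580,543),(125,545))],0).round(4))
t=np.array([.539,-.3]);s=observe();T=Rm(s['ee_rot']);print(s['position'],np.degrees(np.arctan2(T[1,1],T[0,1])))
E
```

```text
foot [ 0.5418 -0.2976  0.03  ]
top [ 0.5431 -0.2991]
0.0248 93.2
0.0273 -1.6
0.0247 -86.5
0.0274 178.6
pad [ 0.5359 -0.3021  0.008 ]
[ 0.50453381 -0.23001427  0.26669538] 106.74171132034061
```

```bash
python3 -m handwheel '[[-0.34,-0.91,0,0,0,1],[-0.34,-0.91,0,0,0,1],[-0.34,-0.91,0,0,0,1],[-0.34,-0.91,0,0,0,0.93],[0,0,1,0,0,0],[0,0,1,0,0,0],[0,0,0.8,0,0,0],[0,0,0.5,0,0,0]]'
python3 - <<'E'
from h import *
s=observe();T=Rm(s['ee_rot']);print(s['position'],np.degrees(np.arctan2(T[1,1],T[0,1])),s['joints'])
c=cam("wrist");save(c,"f.png")
for p in ((.5425,-.298,.118),(.5425,-.298,.03)):
    q=Rm(c["orientation"]).T@(np.array(p)-c["position"]); print(c["cx"]+c["fx"]*q[0]/q[2],c["cy"]+c["fy"]*q[1]/q[2])
E
```

```text
clock: 5.65
position: [0.5442, -0.2952, 0.1995]
ee_rot: [0.029, -3.14, -0.002]
force: [-0.3, 0.6, -0.5]
width: 1.002
gripper_force: 0.0
[ 0.54419388 -0.29522051  0.19948143] 91.0705461729765 [-0.12037078  0.50231228  0.81564168  1.61389957 -0.38645778  1.19674199
  2.36730136]
252.6719580911728 185.65868682373434
253.22464846145365 170.7562211886337
```

View pics/f.png

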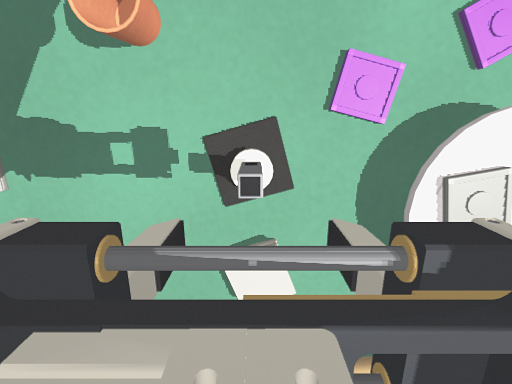

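The handle now lines up with the fingers, its top at (250,187) and the foot at (252,171). I'll descend and grip.

```bash
python3 -m handwheel '[[0,-0.22,0.5,0,0,0],[0,0,1,0,0,0],[0,0,1,0,0,0],[0,0,1,0,0,0],[0,0,1,0,0,0],[0,0,1,0,0,0],[0,0,0.5,0,0,0],[0,0,0.25,0,0,0]]'
python3 -m handwheel '[[0,0,0,0,0,0],[0,0,0,0,0,0],[0,0,0,0,0,0],[0,0,0,0,0,0],[0,0,0,0,0,0],[0,0,0,0,0,0],[0,0,0,0,0,0],[0,0,0,0,0,0]]' 0 40
python3 - <<'E'
from h import *
c=cam("top"); im=c["image"].astype(int); 
# wheel: bright pixels blob -> circle fit on top plane
m=((im.min(2)>150)&((im.max(2)-im.min(2))<40)).astype(np.uint8)
k=[k for k in cv2.findContours(m,0,1)[0] if cv2.contourArea(k)>1500]
for q in k:
    P=np.array([ray(c,((x+.5)/512,(y+.5)/384),.068)[:2] for x,y in cv2.convexHull(q)[:,0]])
    for it in range(8):
        A=np.c_[2*P,np.ones(len(P))]; s=np.linalg.lstsq(A,(P**2).sum(1),rcond=None)[0]; r=np.sqrt(s[2]+s[0]**2+s[1]**2)
        e=abs(np.hypot(*(P-s[:2]).T)-r); P=P[e<max(.004,np.percentile(e,90))]
    print("wheel",s[:2].round(4),r.round(4),len(P))
for n in("top","side"):
    c=cam(n)
    for l,z in(("wheel_post",.105),("wheel_center",.068),("tile_spot",.08)):
        for r in place_of(l,n)[:2]: print(n,l,round(r["score"],2),ray(c,r["point"],z).round(3))
E
```

```text
clock: 6.37
position: [0.5445, -0.3012, 0.0752]
ee_rot: [0.029, -3.141, -0.001]
force: [-0.5, -0.1, 0.3]
width: 1.001
gripper_force: 0.0
clock: 7.03
position: [0.5448, -0.3015, 0.0763]
ee_rot: [-0.029, 3.141, 0.0]
force: [-0.1, -0.1, 0.2]
width: 0.469
gripper_force: 0.0
wheel [0.5834 0.0478] 0.1409 26
wheel [ 0.8271 -1.3021] 0.4954 9
wheel [ 1.6638 -0.0039] 1.0204 6
top wheel_post 0.76 [0.66  0.198 0.105]
top wheel_post 0.52 [0.549 0.113 0.105]
top wheel_center 0.64 [0.598 0.053 0.068]
top wheel_center 0.35 [ 0.697 -0.268  0.068]
top tile_spot 0.71 [ 0.57  -0.001  0.08 ]
side wheel_post 0.74 [0.656 0.208 0.105]
side wheel_center 0.67 [0.593 0.048 0.068]
side tile_spot 0.83 [ 0.361 -0.1    0.08 ]
side tile_spot 0.79 [ 0.429 -0.253  0.08 ]
```

```bash
python3 -m handwheel '[[0,0,0,0,0,0],[0,0,0,0,0,0],[0,0,0,0,0,0],[0,0,0,0,0,0],[0,0,0,0,0,0],[0,0,0,0,0,0],[0,0,0,0,0,0],[0,0,0,0,0,0]]' 0 40
python3 -m handwheel '[[0,0,0,0,0,0],[0,0,-0.4,0,0,0],[0,0,-0.8,0,0,0],[0,0,-1,0,0,0],[0,0,-1,0,0,0],[0,0.2,-1,0,0,0],[-0.2,0.5,-1,0,0,0],[-0.36,0.8,-0.8,0,0,0]]'
```

```text
clock: 8.15
position: [0.5447, -0.3015, 0.0761]
ee_rot: [0.029, -3.141, -0.0]
force: [0.4, 1.2, 1.1]
width: 0.286
gripper_force: 40.0
clock: 8.82
position: [0.5542, -0.2736, 0.1983]
ee_rot: [-0.022, 3.141, -0.003]
force: [0.5, 0.1, -2.0]
width: 0.285
gripper_force: 40.0
```

```bash
M='import h'; python3 -m handwheel '[[-0.37,0.95,0,0,0,0],[-0.37,0.95,0,0,0,0],[-0.37,0.95,0,0,0,0],[-0.37,0.95,0,0,0,0],[-0.37,0.95,0,0,0,0],[-0.37,0.95,0,0,0,0],[-0.37,0.95,0,0,0,0],[-0.37,0.95,0,0,0,0]]'
python3 -m handwheel '[[-0.37,0.95,0,0,0,0],[-0.37,0.95,0,0,0,0],[-0.37,0.95,0,0,0,0],[-0.37,0.95,0,0,0,0],[-0.37,0.95,0,0,0,0],[-0.37,0.95,0,0,0,0],[-0.37,0.95,0,0,0,0],[-0.37,0.95,0,0,0,0]]'
python3 -m handwheel '[[-0.37,0.95,0,0,0,0],[-0.37,0.95,0,0,0,0],[-0.37,0.95,0,0,0,0],[-0.37,0.95,0,0,0,0],[-0.37,0.95,0,0,0,0],[-0.25,0.7,0,0,0,0],[-0.1,0.3,0,0,0,0],[0,0,0,0,0,0]]'
python3 - <<'E'
from h import *
s=observe();print(s['position'],Rm(s['ee_rot']).round(3),s['joints'].round(2) if hasattr(s['joints'],'round') else s['joints'])
for n in("side","wrist"):
    c=cam(n); 
    if n=="side": save(c,"g.png")
    for l,z in(("wheel_post",.105),("gauge_face",.13),("tile_spot",.08),("disc",.068)):
        for r in place_of(l,n)[:2]: print(n,l,round(r["score"],2),ray(c,r["point"],z).round(3))
E
```

```text
clock: 9.48
position: [0.6118, -0.1175, 0.1964]
ee_rot: [0.028, -3.141, 0.0]
force: [-0.7, -0.6, -3.3]
width: 0.288
gripper_force: 40.0
clock: 10.15
position: [0.6682, 0.0355, 0.1964]
ee_rot: [0.028, -3.141, 0.001]
force: [0.0, -0.7, -2.9]
width: 0.285
gripper_force: 40.0
clock: 10.82
position: [0.7101, 0.1523, 0.1957]
ee_rot: [0.032, -3.141, -0.0]
force: [0.4, -0.4, -2.5]
width: 0.286
gripper_force: 40.0
[0.7100804  0.15233594 0.19568792] [[-1.    -0.021 -0.001]
 [-0.021  1.     0.   ]
 [ 0.001  0.    -1.   ]] [-0.69  0.69  0.77  1.31 -0.48  1.33  1.67]
side wheel_post 0.86 [0.648 0.186 0.105]
side wheel_post 0.73 [ 0.679 -0.424  0.105]
side gauge_face 0.65 [0.71  0.148 0.13 ]
side tile_spot 0.71 [ 0.432 -0.262  0.08 ]
side tile_spot 0.68 [ 0.358 -0.089  0.08 ]
side disc 0.58 [0.571 0.115 0.068]
wrist wheel_post 0.53 [0.719 0.147 0.105]
wrist gauge_face 0.59 [0.709 0.15  0.13 ]
wrist tile_spot 0.79 [ 0.569 -0.013  0.08 ]
wrist tile_spot 0.18 [0.725 0.15  0.08 ]
wrist disc 0.56 [0.568 0.12  0.068]
wrist disc 0.41 [0.761 0.151 0.068]
```

View pics/g.png

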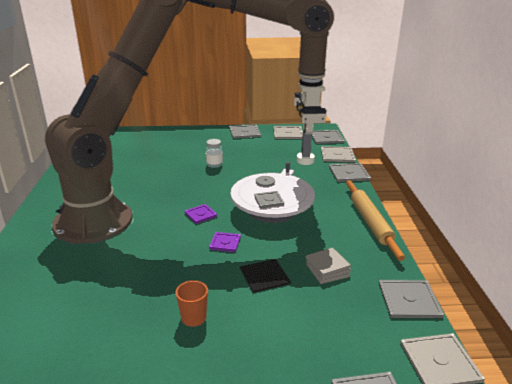

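```bash
python3 -m handwheel '[[0,0,0.6,0,0,0],[0,0,0.9,0,0,0],[0,0,0.7,0,0,0],[0,0,0.15,0,0,0],[0,0,0,0,0,0],[0,0,0,0,0,0]]'
python3 -m handwheel '[[0.28,0.14,0,0,0,0],[0.56,0.29,0,0,0,0],[0.56,0.29,0,0,0,0],[0.56,0.29,0,0,0,0],[0.56,0.29,0,0,0,0],[0.3,0.15,0,0,0,0],[0,0,-0.5,0,0,0],[0,0,-0.5,0,0,0]]'
cat > look.py <<'E'
from h import *
C=np.array([.5834,.0478])
def look():
    s=observe(); print("t",s["clock"],"tcp",np.round(s["position"],4))
    for n in("side","top"):
        t=observe()["clock"]; c=cam(n)
        for l,z,ro in(("wheel_post",.105,.16),("tile_spot",.08,.065),("disc",.068,.067)):
            for r in place_of(l,n)[:3]:
                p=ray(c,r["point"],z)[:2]-C; q=np.hypot(*p)
                if abs(q-ro)<.025: print(n,round(t,3),l,round(r["score"],2),"r %.3f ang %.1f"%(q,np.degrees(np.arctan2(p[1],p[0]))))
if __name__=="__main__": look(); print(observe()["clock"])
E
python3 look.py
```

```text
clock: 11.82
position: [0.7102, 0.1505, 0.1492]
ee_rot: [-0.029, 3.141, -0.0]
force: [-0.1, 0.4, -2.3]
width: 0.287
gripper_force: 40.0
clock: 12.48
position: [0.6531, 0.1788, 0.1702]
ee_rot: [-0.03, 3.141, 0.0]
force: [-0.0, 0.6, -2.1]
width: 0.289
gripper_force: 40.0
t 12.4833 tcp [0.6531 0.1788 0.1702]
side 12.483 wheel_post 0.75 r 0.155 ang 95.1
side 12.483 wheel_post 0.57 r 0.156 ang 67.8
side 12.483 tile_spot 0.8 r 0.066 ang -81.4
side 12.483 disc 0.65 r 0.063 ang 139.9
top 12.683 wheel_post 0.64 r 0.157 ang 104.8
top 12.683 tile_spot 0.77 r 0.053 ang -55.2
top 12.683 disc 0.57 r 0.076 ang 144.4
12.8833
```

```bash
python3 -m handwheel '[[0.3,-0.5,-0.35,0,0,0],[0.5,-0.9,-0.35,0,0,0],[0.6,-1,0,0,0,0],[0.4,-0.8,0,0,0,0],[0.25,-0.44,0,0,0,0]]'; python3 look.py
```

```text
clock: 13.3
position: [0.6124, 0.1013, 0.1839]
ee_rot: [0.024, -3.142, 0.001]
force: [0.1, 0.3, -2.9]
width: 0.289
gripper_force: 40.0
t 13.3 tcp [0.6124 0.1013 0.1839]
side 13.3 wheel_post 0.8 r 0.167 ang 148.3
side 13.3 tile_spot 0.76 r 0.066 ang -8.5
side 13.3 disc 0.57 r 0.076 ang -166.3
top 13.5 wheel_post 0.61 r 0.149 ang 163.8
top 13.5 tile_spot 0.76 r 0.058 ang 6.8
top 13.5 disc 0.81 r 0.077 ang -152.2
13.7
```

```bash
cat > trk.py <<'E'
from h import *
import json,os,sys
from scipy.optimize import least_squares
C=np.array([.5834,.0478]); F="data.json"
D=json.load(open(F)) if os.path.exists(F) else []
def cen(c,reg,z):
    k=max(cv2.findContours(reg.astype(np.uint8),0,1)[0],key=cv2.contourArea); m=cv2.minAreaRect(k)
    b=np.array([ray(c,((x+.5)/512,(y+.5)/384),z)[:2] for x,y in cv2.boxPoints(m)])
    return b.mean(0),sorted([np.hypot(*(b[1]-b[0])),np.hypot(*(b[2]-b[1]))])
def rnd(n,what=("post","tile","disc")):
    t=observe()["clock"]; c=cam(n)
    for w in what:
        if w=="post":
            L=[ray(c,r["point"],.105)[:2] for r in place_of("wheel_post",n)[:2] if r["score"]>.5]; r0=.16
        else:
            z,lo,hi,r0=dict(tile=(.08,.07,.093,.065),disc=(.078,.055,.076,.07))[w]
            L=[]
            for r in trace(dict(tile="tile_spot",disc="disc")[w],n)[:3]:
                p,s=cen(c,r["region"],z)
                if s[0]>lo and s[1]<hi: L.append(p)
        for p in L:
            p=p-C
            if abs(np.hypot(*p)-r0)<.018: D.append([t,w,n,*p]); break
    json.dump(D,open(F,"w"))
def model(q,t,t0=13.5):
    w,th=q[1],q[0]; dt=t-t0; k=q[2]      # dw/dt=-k(w+.5)
    return th-.5*dt+(w+.5)*(1-np.exp(-k*dt))/k, (w+.5)*np.exp(-k*dt)-.5
def fit():
    ts=np.array([d[0] for d in D]); a=np.array([np.arctan2(d[4],d[3]) for d in D]); r=np.array([np.hypot(d[3],d[4]) for d in D])
    ty=np.array([d[1] for d in D])
    def f(q):
        off=np.where(ty=="post",0,np.where(ty=="tile",q[3],q[4]))
        e=a-model(q,ts)[0]-off
        return np.r_[np.arctan2(np.sin(e),np.cos(e))*r/.006,(q[2]-.045)/.015,(q[3]+2.965)/.3,(q[4]-.737)/.3]
    q=least_squares(f,[np.radians(162),1.25,.045,-2.965,.737],loss="soft_l1").x
    rt=np.median(r[ty=="tile"]) if (ty=="tile").any() else .065
    return q,rt,f(q)
E
python3 - <<'E'
from trk import *
for i in range(3):
    rnd("side"); rnd("top")
q,rt,e=fit(); print(q.round(3),rt,e.round(1))
for d in D: print(d[0],d[1],d[2],round(np.hypot(d[3],d[4]),3),round(np.degrees(np.arctan2(d[4],d[3])),1))
s=observe();print(s["clock"],s["position"],np.degrees(model(q,s["clock"])[0]+q[3]),model(q,s["clock"])[1])
E
```

```text
[ 2.928  1.242  0.044 -2.965  0.732] 0.065 [-0.   1.2 -0.1 -0.4 -1.   0.7  0.9 -0.5 -0.6  0.8 -0.6 -0.   0.  -0. ]
13.7 post side 0.158 -178.2
13.7 disc side 0.078 -130.9
13.9 post top 0.151 -164.3
13.9 disc top 0.07 -124.1
14.1 post side 0.159 -152.6
14.1 disc side 0.082 -105.6
14.3 post top 0.157 -134.7
14.5 post side 0.156 -124.4
14.5 disc side 0.084 -83.6
14.7 post top 0.161 -108.2
14.7 disc top 0.072 -71.0
14.9 [0.61352554 0.10496889 0.18313401] 93.27674791439546 1.1372552704742545
```

```bash
python3 - <<'E'
from trk import *
for i in range(2):
  for n in("side","top"):
    t=observe()["clock"]; c=cam(n)
    for r in trace("tile_spot",n)[:4]:
        p,s=cen(c,r["region"],.08); p=p-C
        if np.hypot(*p)<.12:
            print(n,t,round(r["score"],2),np.round(s,3),np.hypot(*p).round(3),np.degrees(np.arctan2(p[1],p[0])).round(1))
            if .07<s[0] and s[1]<.095: D.append([t,"tile",n,*p])
json.dump(D,open(F,"w"))
rnd("top",("post",)); rnd("side",("post",))
q,rt,e=fit(); print(q.round(3),rt,e.round(1))
s=observe();print(s["clock"],s["position"],np.degrees(model(q,s["clock"])[0]+q[3]),model(q,s["clock"])[1])
E
```

```text
side 14.9 0.84 [0.114 0.114] 0.051 89.1
top 15.0 0.57 [0.074 0.079] 0.063 101.0
side 15.1 0.75 [0.11  0.128] 0.049 107.5
top 15.2 0.79 [0.082 0.083] 0.061 111.1
[ 2.919  1.259  0.043 -2.986  0.728] 0.061740815737300704 [ 0.1  1.3 -0.  -0.3 -1.1  0.7  0.8 -0.7 -0.6  0.5 -0.7  0.2 -0.3 -0.3
  0.6 -0.1 -0.1 -0. ]
15.5 [0.61349731 0.10494306 0.18312348] 132.06955073760938 1.114538844808559
```

```bash
cat > plan.py <<'E'
from trk import *
def plan(nblend=0,n=8,r=None):
    q,rt,e=fit(); s=observe(); t=s["clock"]; p0=np.array(s["position"]); T=Rm(s["ee_rot"]); rt=r or .0625
    tile=lambda t:(lambda a:C+rt*np.array([np.cos(a),np.sin(a)]))(model(q,t)[0]+q[3])
    print("t %.3f w %.3f off %.3f rt %.4f  gauge-tile mm"%(t,model(q,t)[1],q[3],rt),((p0[:2]-tile(t))*1000).round(1),"z",p0[2].round(3))
    prev=p0[:2]; out=[]
    for i in range(1,n+1):
        u=min(1,i/nblend) if nblend else 1; u=u*u*(3-2*u)
        g=(1-u)*p0[:2]+u*tile(t+i/12); d=np.r_[g-prev,0]; out.append((T.T@d/.02)[:2].round(2).tolist()); prev=g
    print(out)
if __name__=="__main__": plan(int(sys.argv[1]) if len(sys.argv)>1 else 0,int(sys.argv[2]) if len(sys.argv)>2 else 8)
E
python3 plan.py 12 16
```

```text
t 15.500 w 1.115 off -2.986 rt 0.0625  gauge-tile mm [72.  10.7] z 0.183
[[0.08, -0.01], [0.22, -0.05], [0.36, -0.11], [0.47, -0.18], [0.55, -0.26], [0.6, -0.33], [0.61, -0.4], [0.57, -0.46], [0.5, -0.48], [0.38, -0.48], [0.23, -0.43], [0.04, -0.33], [-0.07, -0.26], [-0.09, -0.25], [-0.12, -0.24], [-0.13, -0.23]]
```

```bash
python3 -m handwheel '[[0.08,-0.01,0,0,0,0],[0.22,-0.05,0,0,0,0],[0.36,-0.11,0,0,0,0],[0.47,-0.18,0,0,0,0],[0.55,-0.26,0,0,0,0],[0.6,-0.33,0,0,0,0],[0.61,-0.4,0,0,0,0],[0.57,-0.46,0,0,0,0]]'
python3 -m handwheel '[[0.5,-0.48,0,0,0,0],[0.38,-0.48,0,0,0,0],[0.23,-0.43,0,0,0,0],[0.04,-0.33,0,0,0,0],[-0.07,-0.26,0,0,0,0],[-0.09,-0.25,0,0,0,0],[-0.12,-0.24,0,0,0,0],[-0.13,-0.23,0,0,0,0]]'
python3 plan.py
```

```text
clock: 16.17
position: [0.5435, 0.0675, 0.183]
ee_rot: [0.029, -3.141, -0.001]
force: [-0.0, -0.2, -2.7]
width: 0.289
gripper_force: 40.0
clock: 16.83
position: [0.5319, 0.0131, 0.1831]
ee_rot: [-0.029, 3.141, -0.0]
force: [-0.2, -0.5, -3.6]
width: 0.285
gripper_force: 40.0
t 16.833 w 1.025 off -2.986 rt 0.0625  gauge-tile mm [0.5 0. ] z 0.183
[[-0.13, -0.22], [-0.17, -0.2], [-0.19, -0.19], [-0.2, -0.17], [-0.21, -0.15], [-0.22, -0.13], [-0.23, -0.11], [-0.24, -0.09]]
```

```bash
python3 -m handwheel '[[-0.13,-0.22,0,0,0,0],[-0.17,-0.2,0,0,0,0],[-0.19,-0.19,0,0,0,0],[-0.2,-0.17,0,0,0,0],[-0.21,-0.15,0,0,0,0],[-0.22,-0.13,0,0,0,0],[-0.23,-0.11,0,0,0,0],[-0.24,-0.09,0,0,0,0]]'
cat > mp.py <<'E'
from plan import *
rnd(sys.argv[1],("post",)); q,rt,e=fit(); print("last",D[-1][:3],"res",e[-4:-3].round(1)); plan()
E
python3 mp.py top
```

```text
clock: 17.5
position: [0.5639, -0.0114, 0.1831]
ee_rot: [-0.029, 3.141, -0.0]
force: [-0.5, -0.1, -2.8]
width: 0.282
gripper_force: 40.0
last [17.5, 'post', 'top'] res [-0.3]
t 17.600 w 0.912 off -2.975 rt 0.0625  gauge-tile mm [ 1.1 -0.1] z 0.183
[[-0.17, -0.07], [-0.23, -0.05], [-0.23, -0.04], [-0.23, -0.02], [-0.23, -0.0], [-0.23, 0.01], [-0.22, 0.03], [-0.22, 0.05]]
```

```bash
python3 -m handwheel '[[-0.17,-0.07,0,0,0,0],[-0.23,-0.05,0,0,0,0],[-0.23,-0.04,0,0,0,0],[-0.23,-0.02,0,0,0,0],[-0.23,0,0,0,0,0],[-0.23,0.01,0,0,0,0],[-0.22,0.03,0,0,0,0],[-0.22,0.05,0,0,0,0]]'
python3 mp.py side; python3 -c "
from trk import *
print(fit()[0],np.hypot(D[-1][3],D[-1][4]))
c=cam('side');save(c,'i.png')"; python3 plan.py
```

```text
clock: 18.27
position: [0.5992, -0.0123, 0.1831]
ee_rot: [0.029, -3.141, 0.0]
force: [0.2, -0.5, -2.6]
width: 0.288
gripper_force: 40.0
last [17.5, 'post', 'top'] res [-0.3]
t 18.367 w 0.855 off -2.975 rt 0.0625  gauge-tile mm [-5.3 -1. ] z 0.183
[[-0.48, 0.12], [-0.2, 0.09], [-0.19, 0.11], [-0.18, 0.12], [-0.17, 0.13], [-0.16, 0.14], [-0.15, 0.15], [-0.14, 0.16]]
[ 2.92483452  1.26350088  0.0541504  -2.97466031  0.72578296] 0.16153953450850148
t 18.417 w 0.851 off -2.975 rt 0.0625  gauge-tile mm [-8.4 -2.2] z 0.183
[[-0.62, 0.19], [-0.19, 0.1], [-0.19, 0.11], [-0.18, 0.13], [-0.17, 0.14], [-0.16, 0.15], [-0.14, 0.16], [-0.13, 0.16]]
```

```bash
python3 -c "
import cv2
a=cv2.imread('pics/i.png')[90:230,200:360]
cv2.imwrite('pics/j.png',cv2.resize(a,(640,560),interpolation=cv2.INTER_CUBIC))"
```

```text
(no output)
```

View pics/j.png

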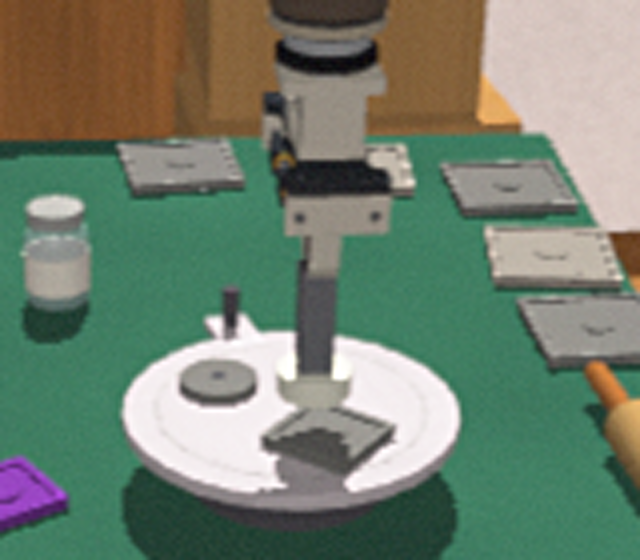

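```bash
python3 - <<'E'
from trk import *
import cell
q=fit()[0]; a=model(q,18.367)[0]
c=None
R0=Rm([-2.087,.055,-.044]); c=dict(orientation=[-2.087,.055,-.044],position=[.447,-1.317,.831],fx=471.27,fy=471.27,cx=256,cy=192)
for n,u,v,z in(("tile",329,440,.08),("gauge",313,393,.115),("post",231,290,.105)):
    p=ray(c,((200+u/4)/512,(90+v/4)/384),z)[:2]; d=p-C; print(n,p.round(4),np.hypot(*d).round(4),np.degrees(np.arctan2(d[1],d[0])).round(1))
print("model",np.degrees(a)%360,np.degrees(a+q[3])%360, C+.0625*np.array([np.cos(a+q[3]),np.sin(a+q[3])]))
E
```

```text
tile [ 0.609  -0.0518] 0.1029 -75.6
gauge [ 0.5966 -0.0384] 0.0872 -81.3
post [0.5451 0.1672] 0.1254 107.8
model 100.4528293296699 290.01734790128046 [ 0.60479404 -0.01092431]
```

```bash
python3 -m handwheel '[[-0.62,0.19,0,0,0,0],[-0.19,0.1,0,0,0,0],[-0.19,0.11,0,0,0,0],[-0.18,0.13,0,0,0,0],[-0.17,0.14,0,0,0,0],[-0.16,0.15,0,0,0,0],[-0.14,0.16,0,0,0,0],[-0.13,0.16,0,0,0,0]]'
python3 - <<'E'
from trk import *
s=observe(); c=cam("side"); np.savez("s.npz",**{k:c[k] for k in c}); print(c["cx"],c["cy"],c["fx"],c["fy"],s["clock"],s["position"],observe()["clock"])
i=cv2.imread("pics/i.png")
for n,u,v,z in(("tile",331,438,.08),("gauge",313,390,.115),("post",231,288,.105)):
    p=ray(c,((200+u/4)/512,(90+v/4)/384),z)[:2]; d=p-C; print(n,p.round(4),np.hypot(*d).round(4),np.degrees(np.arctan2(d[1],d[0])).round(1))
E
python3 plan.py
python3 - <<'E'
import cv2,numpy as np
a=np.load("s.npz")["image"][90:230,200:360,::-1]
cv2.imwrite('pics/k.png',cv2.resize(a,(640,560),interpolation=cv2.INTER_CUBIC))
E
```

```text
clock: 19.08
position: [0.634, 0.0115, 0.1831]
ee_rot: [0.029, -3.141, -0.0]
force: [0.2, -0.9, -3.2]
width: 0.288
gripper_force: 40.0
255.97514836329174 195.32967118726128 471.27122016625015 471.27122016625015 19.0833 [0.63401433 0.01152497 0.18311141] 19.1333
tile [ 0.6133 -0.0284] 0.0818 -68.6
gauge [ 0.5994 -0.0123] 0.0622 -75.0
post [0.5473 0.1979] 0.1544 103.5
t 19.133 w 0.800 off -2.975 rt 0.0625  gauge-tile mm [-0.9 -0.6] z 0.183
[[-0.16, 0.2], [-0.1, 0.18], [-0.09, 0.18], [-0.07, 0.19], [-0.06, 0.19], [-0.05, 0.19], [-0.04, 0.2], [-0.02, 0.2]]
```

View pics/k.png

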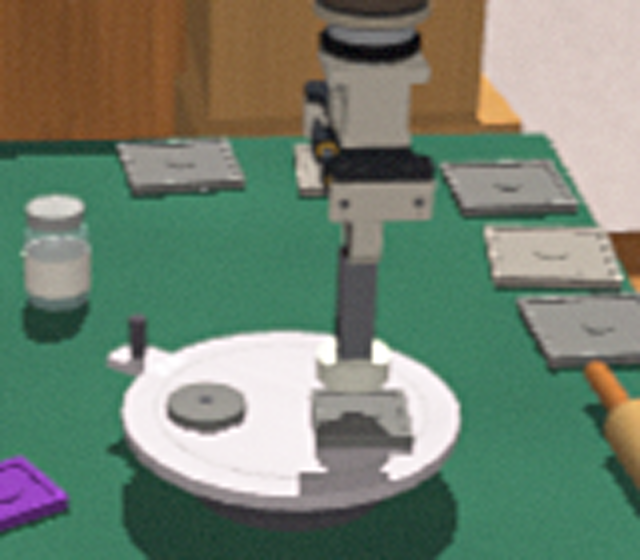

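```bash
python3 - <<'E'
from trk import *
c=dict(np.load("s.npz"))
w=lambda u,v,z: ray(c,((200+u/4)/512,(90+v/4)/384),z)[:2]
for n,u,v,z in(("front L",315,438,.08),("front R",412,438,.08),("back L",313,391,.08),("back R",406,391,.08),("gauge",353,374,.115),("disc",206,400,.078),("post",138,318,.105)):
    p=w(u,v,z); d=p-C; print(n,p.round(4),np.hypot(*d).round(4),np.degrees(np.arctan2(d[1],d[0])).round(1))
q=fit()[0];a=model(q,19.0833)[0];print(np.degrees(a),np.degrees(a+q[4]),C+.0625*np.array([np.cos(a+q[3]),np.sin(a+q[3])]))
# wheel rim check
for u,v in((123,412),(461,412),(290,332),(290,490)): print(w(u,v,.068)-C)
E
```

```text
front L [ 0.6006 -0.0278] 0.0776 -77.2
front R [ 0.6778 -0.0312] 0.1231 -39.9
back L [0.6067 0.0498] 0.0234 4.9
back R [0.684  0.0465] 0.1007 -0.7
gauge [0.6343 0.0131] 0.0616 -34.2
disc [0.5173 0.0418] 0.0664 -174.8
post [0.4635 0.1415] 0.1522 142.0
494.4754053789678 536.0597057691275 [0.63398915 0.01109866]
[-0.13465672 -0.00541624]
[ 0.14488797 -0.01752597]
[0.01616269 0.13435046]
[-0.00758983 -0.1337743 ]
```

```bash
sed -i 's/r or .0625/r or .065/' plan.py; python3 -m handwheel '[[-0.16,0.2,0,0,0,0],[-0.1,0.18,0,0,0,0],[-0.09,0.18,0,0,0,0],[-0.07,0.19,0,0,0,0],[-0.06,0.19,0,0,0,0],[-0.05,0.19,0,0,0,0],[-0.04,0.2,0,0,0,0],[-0.02,0.2,0,0,0,0]]'; python3 mp.py top
```

```text
clock: 19.8
position: [0.6451, 0.0424, 0.1831]
ee_rot: [0.029, -3.141, -0.0]
force: [0.2, 0.6, -2.5]
width: 0.285
gripper_force: 40.0
last [19.8, 'post', 'top'] res [0.3]
t 19.900 w 0.827 off -2.968 rt 0.0650  gauge-tile mm [ -1.7 -19. ] z 0.183
[[-0.05, 1.17], [0.07, 0.21], [0.08, 0.21], [0.09, 0.2], [0.11, 0.19], [0.12, 0.18], [0.13, 0.17], [0.14, 0.16]]
```

```bash
python3 - <<'E'
from trk import *
for t,w,p in((18.367,"post",(.5423,.1979)),(19.083,"post",(.4585,.1415)),(19.083,"disc",(.5123,.0418)),(19.083,"tile",(.637,.009))):
    D.append([t,w,"side",*(np.array(p)-C)])
json.dump(D,open(F,"w"))
q,rt,e=fit(); print(q.round(3)); print([(round(d[0],2),d[1],d[2],round(x,1)) for d,x in zip(D,e)][10:])
import plan; plan.plan()
E
```

```text
[ 2.939  1.233  0.042 -3.011  0.73 ]
[(14.7, 'disc', 'top', np.float64(-0.6)), (15.0, 'tile', 'top', np.float64(0.7)), (15.2, 'tile', 'top', np.float64(0.2)), (15.3, 'post', 'top', np.float64(0.3)), (15.4, 'post', 'side', np.float64(1.3)), (17.5, 'post', 'top', np.float64(-1.7)), (19.8, 'post', 'top', np.float64(0.6)), (18.37, 'post', 'side', np.float64(-0.3)), (19.08, 'post', 'side', np.float64(0.2)), (19.08, 'disc', 'side', np.float64(0.1)), (19.08, 'tile', 'side', np.float64(-1.2))]
t 19.900 w 0.825 off -3.011 rt 0.0650  gauge-tile mm [ -2.3 -15.7] z 0.183
[[-0.09, 1.0], [0.06, 0.21], [0.07, 0.21], [0.08, 0.2], [0.1, 0.2], [0.11, 0.19], [0.12, 0.18], [0.13, 0.17]]
```

```bash
python3 -m handwheel '[[-0.09,1,0,0,0,0],[0.06,0.21,0,0,0,0],[0.07,0.21,0,0,0,0],[0.08,0.2,0,0,0,0],[0.1,0.2,0,0,0,0],[0.11,0.19,0,0,0,0],[0.12,0.18,0,0,0,0],[0.13,0.17,0,0,0,0]]'; python3 plan.py
```

```text
clock: 20.57
position: [0.6323, 0.089, 0.1832]
ee_rot: [-0.028, 3.141, 0.0]
force: [0.8, -0.3, -3.1]
width: 0.288
gripper_force: 40.0
t 20.567 w 0.789 off -3.011 rt 0.0650  gauge-tile mm [-0.4 -1.1] z 0.183
[[0.12, 0.22], [0.15, 0.15], [0.16, 0.14], [0.17, 0.13], [0.17, 0.12], [0.18, 0.1], [0.18, 0.09], [0.19, 0.08]]
```

```bash
python3 -m handwheel '[[0.12,0.22,0,0,0,0],[0.15,0.15,0,0,0,0],[0.16,0.14,0,0,0,0],[0.17,0.13,0,0,0,0],[0.17,0.12,0,0,0,0],[0.18,0.1,0,0,0,0],[0.18,0.09,0,0,0,0],[0.19,0.08,0,0,0,0]]'; python3 mp.py side; python3 -c "
from trk import *
print(fit()[0].round(3),D[-1])"
```

```text
clock: 21.23
position: [0.6055, 0.1092, 0.1832]
ee_rot: [-0.029, 3.141, 0.0]
force: [-0.8, 0.2, -2.4]
width: 0.287
gripper_force: 40.0
last [21.2333, 'post', 'side'] res [-0.1]
t 21.333 w 0.738 off -3.013 rt 0.0650  gauge-tile mm [ 2.7 -0.5] z 0.183
[[0.32, 0.08], [0.19, 0.04], [0.19, 0.03], [0.19, 0.02], [0.19, 0.01], [0.19, -0.0], [0.19, -0.01], [0.19, -0.03]]
[ 2.934  1.24   0.043 -3.013  0.73 ] [21.2333, 'post', 'side', -0.07664138515958063, -0.1382554686352408]
```

```bash
python3 -m handwheel '[[0.32,0.08,0,0,0,0],[0.19,0.04,0,0,0,0],[0.19,0.03,0,0,0,0],[0.19,0.02,0,0,0,0],[0.19,0.01,0,0,0,0],[0.19,0,0,0,0,0],[0.19,-0.01,0,0,0,0],[0.19,-0.03,0,0,0,0]]'; python3 plan.py 0 16
```

```text
clock: 22.0
position: [0.5724, 0.1112, 0.1831]
ee_rot: [-0.029, 3.141, 0.0]
force: [-0.2, -0.4, -3.0]
width: 0.284
gripper_force: 40.0
t 22.000 w 0.702 off -3.013 rt 0.0650  gauge-tile mm [ 0.8 -0.5] z 0.183
[[0.22, -0.01], [0.18, -0.05], [0.18, -0.06], [0.17, -0.07], [0.17, -0.08], [0.16, -0.08], [0.16, -0.09], [0.15, -0.1], [0.14, -0.11], [0.14, -0.12], [0.13, -0.12], [0.12, -0.13], [0.11, -0.13], [0.11, -0.14], [0.1, -0.14], [0.09, -0.15]]
```

```bash
python3 -m handwheel '[[0.22,-0.01,0,0,0,0],[0.18,-0.05,0,0,0,0],[0.18,-0.06,0,0,0,0],[0.17,-0.07,0,0,0,0],[0.17,-0.08,0,0,0,0],[0.16,-0.08,0,0,0,0],[0.16,-0.09,0,0,0,0],[0.15,-0.1,0,0,0,0]]'
python3 -m handwheel '[[0.14,-0.11,0,0,0,0],[0.14,-0.12,0,0,0,0],[0.13,-0.12,0,0,0,0],[0.12,-0.13,0,0,0,0],[0.11,-0.13,0,0,0,0],[0.11,-0.14,0,0,0,0],[0.1,-0.14,0,0,0,0],[0.09,-0.15,0,0,0,0]]'; python3 mp.py side;  python3 -c "
from trk import *
print(fit()[0].round(3),D[-1],D[-2][0])"
```

```text
clock: 22.67
position: [0.5449, 0.0997, 0.1831]
ee_rot: [0.029, -3.141, -0.0]
force: [-0.2, 0.6, -2.6]
width: 0.288
gripper_force: 40.0
clock: 23.33
position: [0.5266, 0.0785, 0.1831]
ee_rot: [-0.029, 3.141, 0.0]
force: [-0.1, -0.5, -3.7]
width: 0.284
gripper_force: 40.0
last [23.3333, 'post', 'side'] res [0.2]
t 23.433 w 0.640 off -3.010 rt 0.0650  gauge-tile mm [3.  4.9] z 0.183
[[0.22, -0.4], [0.06, -0.16], [0.05, -0.16], [0.04, -0.16], [0.03, -0.17], [0.02, -0.17], [0.01, -0.17], [0.0, -0.17]]
[ 2.939  1.233  0.042 -3.01   0.73 ] [23.3333, 'post', 'side', 0.1306403325800829, -0.08728524900650186] 21.2333
```

```bash
python3 -m handwheel '[[0.22,-0.4,0,0,0,0],[0.06,-0.16,0,0,0,0],[0.05,-0.16,0,0,0,0],[0.04,-0.16,0,0,0,0],[0.03,-0.17,0,0,0,0],[0.02,-0.17,0,0,0,0],[0.01,-0.17,0,0,0,0],[0,-0.17,0,0,0,0]]'
python3 - <<'E'
from trk import *
c=cam("side"); a=c["image"][90:230,180:340,::-1]; cv2.imwrite('pics/l.png',cv2.resize(a,(640,560),interpolation=cv2.INTER_CUBIC))
import plan; plan.plan(0,16)
E
```

```text
clock: 24.1
position: [0.5188, 0.0471, 0.1831]
ee_rot: [-0.029, 3.141, 0.0]
force: [0.1, -1.0, -3.8]
width: 0.288
gripper_force: 40.0
t 24.150 w 0.606 off -3.010 rt 0.0650  gauge-tile mm [0.3 1.5] z 0.183
[[0.01, -0.24], [-0.02, -0.16], [-0.02, -0.16], [-0.03, -0.16], [-0.04, -0.15], [-0.05, -0.15], [-0.05, -0.15], [-0.06, -0.14], [-0.07, -0.14], [-0.07, -0.14], [-0.08, -0.13], [-0.08, -0.13], [-0.09, -0.12], [-0.09, -0.12], [-0.1, -0.11], [-0.1, -0.11]]
```

View pics/l.png

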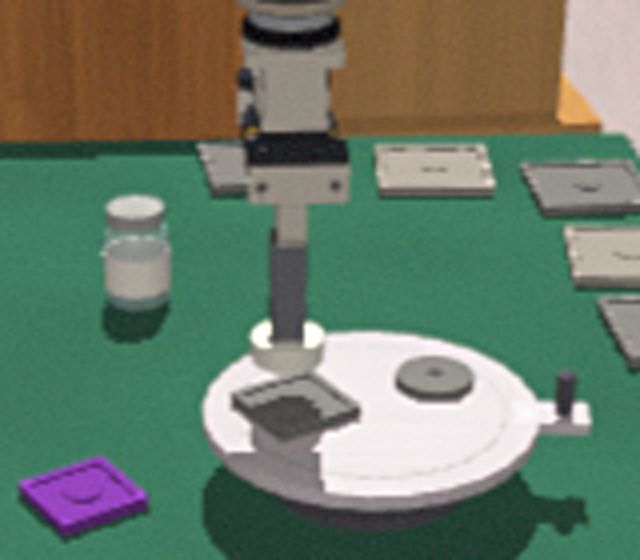

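```bash
python3 - <<'E'
from trk import *
c=dict(np.load("s.npz"))
w=lambda u,v,z: ray(c,((180+u/4)/512,(90+v/4)/384),z)[:2]
P=[w(u,v,.08) for u,v in((232,403),(290,434),(360,408),(300,372))]
print([p.round(3) for p in P],(P[0]+P[2])/2,[np.hypot(*(P[i]-P[i-1])).round(3) for i in range(4)])
for n,u,v,z in(("gauge",287,355,.115),("post",567,374,.105),("disc",435,375,.078)):
    p=w(u,v,z); print(n,p.round(4), p-C)
q=fit()[0];a=model(q,24.1)[0];print("model post,disc,tile",C+.16*np.array([np.cos(a),np.sin(a)]),C+.07*np.array([np.cos(a+q[4]),np.sin(a+q[4])]),C+.065*np.array([np.cos(a+q[3]),np.sin(a+q[3])]))
E
```

```text
[array([0.473, 0.035]), array([ 0.518, -0.018]), array([0.577, 0.022]), array([0.531, 0.087])] [0.52475603 0.0285886 ] [np.float64(0.078), np.float64(0.069), np.float64(0.072), np.float64(0.079)]
gauge [0.5185 0.0511] [-0.06493018  0.00329987]
post [0.7466 0.0271] [ 0.16316927 -0.02073834]
disc [0.6455 0.08  ] [0.06207498 0.03224978]
model post,disc,tile [0.74233474 0.02936777] [0.64057855 0.08818085] [0.51840857 0.04674462]
```

```bash
sed -i 's/q,rt,e=fit(); s=obs/q,rt,e=fit(); q[3]=-2.94; s=obs/' plan.py; python3 plan.py 0 8
```

```text
t 24.150 w 0.606 off -2.940 rt 0.0650  gauge-tile mm [-0.  6.] z 0.183
[[-0.02, -0.46], [-0.03, -0.16], [-0.04, -0.16], [-0.04, -0.15], [-0.05, -0.15], [-0.06, -0.15], [-0.06, -0.14], [-0.07, -0.14]]
```

```bash
python3 -m handwheel '[[-0.02,-0.46,0,0,0,0],[-0.03,-0.16,0,0,0,0],[-0.04,-0.16,0,0,0,0],[-0.04,-0.15,0,0,0,0],[-0.05,-0.15,0,0,0,0],[-0.06,-0.15,0,0,0,0],[-0.06,-0.14,0,0,0,0],[-0.07,-0.14,0,0,0,0]]' | head -2; python3 plan.py 0 16
```

```text
clock: 24.82
position: [0.5269, 0.0172, 0.1831]
t 24.817 w 0.575 off -2.940 rt 0.0650  gauge-tile mm [0.2 1.1] z 0.183
[[-0.07, -0.19], [-0.08, -0.13], [-0.09, -0.13], [-0.09, -0.12], [-0.1, -0.12], [-0.1, -0.11], [-0.11, -0.1], [-0.11, -0.1], [-0.11, -0.09], [-0.12, -0.09], [-0.12, -0.08], [-0.12, -0.08], [-0.13, -0.07], [-0.13, -0.06], [-0.13, -0.06], [-0.13, -0.05]]
```

```bash
python3 -m handwheel '[[-0.07,-0.19,0,0,0,0],[-0.08,-0.13,0,0,0,0],[-0.09,-0.13,0,0,0,0],[-0.09,-0.12,0,0,0,0],[-0.1,-0.12,0,0,0,0],[-0.1,-0.11,0,0,0,0],[-0.11,-0.1,0,0,0,0],[-0.11,-0.1,0,0,0,0]]' | head -2
python3 -m handwheel '[[-0.11,-0.09,0,0,0,0],[-0.12,-0.09,0,0,0,0],[-0.12,-0.08,0,0,0,0],[-0.12,-0.08,0,0,0,0],[-0.13,-0.07,0,0,0,0],[-0.13,-0.06,0,0,0,0],[-0.13,-0.06,0,0,0,0],[-0.13,-0.05,0,0,0,0]]' | head -2;python3 plan.py 0 16
```

```text
clock: 25.48
position: [0.5423, -0.0025, 0.1831]
clock: 26.15
position: [0.5624, -0.0137, 0.1831]
t 26.150 w 0.516 off -2.940 rt 0.0650  gauge-tile mm [ 0.2 -0. ] z 0.183
[[-0.12, -0.04], [-0.13, -0.04], [-0.13, -0.03], [-0.13, -0.03], [-0.13, -0.02], [-0.13, -0.02], [-0.13, -0.01], [-0.13, -0.0], [-0.13, 0.0], [-0.13, 0.01], [-0.13, 0.01], [-0.13, 0.02], [-0.13, 0.02], [-0.12, 0.03], [-0.12, 0.03], [-0.12, 0.03]]
```

```bash
python3 -m handwheel '[[-0.12,-0.04,0,0,0,0],[-0.13,-0.04,0,0,0,0],[-0.13,-0.03,0,0,0,0],[-0.13,-0.03,0,0,0,0],[-0.13,-0.02,0,0,0,0],[-0.13,-0.02,0,0,0,0],[-0.13,-0.01,0,0,0,0],[-0.13,0,0,0,0,0]]' | head -2
python3 -m handwheel '[[-0.13,0,0,0,0,0],[-0.13,0.01,0,0,0,0],[-0.13,0.01,0,0,0,0],[-0.13,0.02,0,0,0,0],[-0.13,0.02,0,0,0,0],[-0.12,0.03,0,0,0,0],[-0.12,0.03,0,0,0,0],[-0.12,0.03,0,0,0,0]]' | head -2
python3 - <<'E'
from trk import *
c=cam("side"); a=c["image"][90:230,190:350,::-1]; cv2.imwrite('pics/m.png',cv2.resize(a,(640,560),interpolation=cv2.INTER_CUBIC))
for r in trace("tile_spot","side")[:3]:
    p,s=cen(c,r["region"],.08); print(r["score"],p,s)
import plan; plan.plan(0,8)
rnd("side",("post",)); print(D[-1],fit()[0])
p=np.array(observe()["position"]);print(p)
E
```

```text
clock: 26.82
position: [0.583, -0.017, 0.1831]
clock: 27.48
position: [0.6031, -0.0135, 0.1831]
0.68 [ 0.60250853 -0.02797768] [np.float64(0.09989165951282489), np.float64(0.11150659948969564)]
0.64 [ 0.42831151 -0.25307112] [np.float64(0.08433738319687377), np.float64(0.08639399644306979)]
0.62 [ 0.35522185 -0.10274091] [np.float64(0.08954273754386054), np.float64(0.096315578116051)]
t 27.583 w 0.457 off -2.940 rt 0.0650  gauge-tile mm [-3.2 -0.5] z 0.183
[[-0.28, 0.07], [-0.11, 0.05], [-0.11, 0.05], [-0.11, 0.06], [-0.1, 0.06], [-0.1, 0.06], [-0.1, 0.07], [-0.1, 0.07]]
[23.3333, 'post', 'side', 0.1306403325800829, -0.08728524900650186] [ 2.93872746  1.2328802   0.04216986 -3.00989753  0.73034857]
[ 0.60282821 -0.0136849   0.183066  ]
```

```bash
python3 -m handwheel '[[0.08,-0.3,-0.5,0,0,0],[0.16,-0.6,-0.5,0,0,0],[0.25,-0.9,0,0,0,0],[0.25,-0.9,0,0,0,0],[0.25,-0.9,0,0,0,0],[0.25,-0.9,0,0,0,0],[0.25,-0.9,0,0,0,0],[0.25,-0.9,0,0,0,0]]' | head -2
python3 -m handwheel '[[0.25,-0.9,0,0,0,0],[0.25,-0.9,0,0,0,0],[0.25,-0.9,0,0,0,0],[0.25,-0.9,0,0,0,0],[0.25,-0.9,0,0,0,0],[0.25,-0.9,0,0,0,0],[0.25,-0.9,0.2,0,0,0],[0.15,-0.7,0.4,0,0,0]]' | head -2
python3 -m handwheel '[[0.05,-0.6,0.5,0,0,0],[0,-0.4,0.7,0,0,0],[0,0,0.5,0,0,0],[0,0,0,0,0,0],[0,0,0,0,0,0]]' | head -3
python3 - <<'E'
from h import *
print(observe()["position"],observe()["joints"])
for n in("wrist","side","top"):
    c=cam(n)
    for l,z in(("pad_top",.008),("gauge_face",observe()["position"][2]-.068)):
        for r in place_of(l,n)[:2]: print(n,l,round(r["score"],2),ray(c,r["point"],z).round(3))
    if n=="wrist": 
        im=c["image"]
E
```

```text
clock: 28.35
position: [0.5697, -0.1429, 0.2046]
clock: 29.02
position: [0.5339, -0.2848, 0.1935]
clock: 29.43
position: [0.5341, -0.3, 0.1566]
ee_rot: [0.029, -3.14, -0.002]
[ 0.53405838 -0.30000246  0.15663642] [-0.11518512  0.53753384  0.82520447  1.68848185 -0.43347901  1.11039365
  2.42716101]
wrist pad_top 0.69 [ 0.536 -0.302  0.008]
wrist pad_top 0.44 [ 0.552 -0.298  0.008]
wrist gauge_face 0.7 [ 0.534 -0.301  0.089]
wrist gauge_face 0.63 [ 0.535 -0.299  0.089]
side pad_top 0.69 [ 0.542 -0.308  0.008]
side gauge_face 0.92 [ 0.539 -0.318  0.09 ]
top pad_top 0.74 [0.454 0.125 0.008]
```

```bash
python3 -m handwheel '[[-0.1,-0.1,0.6,0,0,0],[0,0,1,0,0,0],[0,0,1,0,0,0],[0,0,0.6,0,0,0],[0,0,0.3,0,0,0],[0,0,0.15,0,0,0],[0,0,0.05,0,0,0],[0,0,0,0,0,0]]' | head -4
python3 -m handwheel '[[0,0,0.07,0,0,0],[0,0,0.07,0,0,0],[0,0,0.07,0,0,0],[0,0,0,0,0,0]]' | head -4
```

```text
clock: 30.55
position: [0.5367, -0.3033, 0.0836]
ee_rot: [-0.028, 3.141, -0.001]
force: [0.0, 0.1, -2.1]
clock: 30.88
position: [0.5364, -0.3028, 0.0789]
ee_rot: [-0.029, 3.141, 0.0]
force: [0.7, 0.2, -3.3]
```

```bash
python3 -m handwheel '[[0,0,0.06,0,0,0],[0,0,0.06,0,0,0],[0,0,0,0,0,0],[0,0,0,0,0,0]]' | head -4;python3 -m handwheel '[[0,0,0.03,0,0,0],[0,0,0.03,0,0,0],[0,0,0,0,0,0]]' | head -4
```

```text
clock: 31.22
position: [0.5363, -0.3029, 0.0764]
ee_rot: [0.029, -3.141, -0.0]
force: [1.0, -0.5, -2.4]
clock: 31.47
position: [0.5368, -0.3031, 0.0761]
ee_rot: [-0.029, 3.14, -0.0]
force: [-1.1, -0.3, 4.6]
```

Force has changed from -2.5 N to +4.6 N, so the gauge is standing on its pad. I'll release it and rise.

```bash
python3 -m handwheel '[[0,0,0,0,0,0],[0,0,0,0,0,0],[0,0,0,0,0,0],[0,0,0,0,0,0],[0,0,0,0,0,0],[0,0,0,0,0,0],[0,0,0,0,0,0],[0,0,0,0,0,0]]' 1 | tail -3
python3 -m handwheel '[[0,0,0,0,0,0],[0,0,0,0,0,0],[0,0,0,0,0,0],[0,0,-0.4,0,0,0],[0,0,-0.8,0,0,0],[0,0,-1,0,0,0],[0,0,-1,0,0,0],[0,0,-1,0,0,0]]' | tail -3
python3 -m handwheel '[[0,0,-1,0,0,0],[0,0,-1,0,0,0],[0,0,-0.6,0,0,0],[0,0,0,0,0,0],[0,0,0,0,0,0]]'
python3 - <<'E'
from h import *
for n in("wrist","side"):
    c=cam(n)
    for l,z in(("pad_top",.008),("gauge_face",.008),("gauge_grip",.093),("tile_spot",.08),("disc",.068)):
        for r in place_of(l,n)[:2]: print(n,l,round(r["score"],2),ray(c,r["point"],z).round(3))
E
```

```text
force: [0.3, 0.2, -1.2]
width: 0.82
gripper_force: 0.0
force: [0.4, 0.1, -0.3]
width: 0.998
gripper_force: 0.0
clock: 33.22
position: [0.5366, -0.3029, 0.2116]
ee_rot: [-0.029, 3.14, -0.0]
force: [-0.1, -0.9, -1.0]
width: 1.004
gripper_force: 0.0
wrist gauge_face 0.85 [ 0.534 -0.304  0.008]
wrist gauge_grip 0.79 [ 0.531 -0.301  0.093]
wrist tile_spot 0.82 [ 0.436 -0.173  0.08 ]
wrist tile_spot 0.62 [ 0.368 -0.034  0.08 ]
wrist disc 0.84 [ 0.569 -0.018  0.068]
side gauge_face 0.66 [ 0.541 -0.302  0.008]
side gauge_grip 0.63 [ 0.532 -0.31   0.093]
side tile_spot 0.91 [ 0.425 -0.253  0.08 ]
side tile_spot 0.68 [ 0.349 -0.084  0.08 ]
side disc 0.5 [ 0.582 -0.024  0.068]
side disc 0.36 [ 0.539 -0.371  0.068]
```

```bash
python3 -c "
from cell import *
print(sign_off())"
```

```text
the job is handed in; nothing more can be done
None
```

I handed the job in at about 33 s of the 58 s allowed, and it returned no verdict. The wheel's fastest measured speed was about 1.3 rad/s. By my estimates the gauge stayed within 20 mm of the tile's middle from about 16.5 s to 27.5 s, coming close to 20 mm at about 19.9 s. It now stands released on its pad, 2–5 mm from the middle. The disc is still in place, and the tile last checked out on the wheel at 27.5 s.

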